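# Hang the slide rack on the dipper's pin until its safety latch snaps shut

## Robot

A 7-joint arm with a two-finger parallel gripper is mounted at the origin on the work surface. World frame = base frame: x ahead of the robot, y to its left, z up, the work surface at z = 0. Lengths are in m, angles in rad, forces in N, time in s.
With the tool pointing down it reaches from about 0.4 to 0.85 m from the base axis. Payload 10.4 kg.
Tool frame: the origin (TCP) lies at the very end of the fingers, on their centre line; the grasp point (between the pads) lies 19 mm behind it; z points along the fingers, y is the direction in which the jaws open and shut (so a half turn about z gives the same grasp; the last joint's range is limited). The gripper opens to 87 mm and grips with 3 to 60 N. Pads are 19 mm wide; open, the fingers measure 117 mm over their backs; the gripper's body (75 mm by 190 mm) begins 51 mm behind the grasp point.
Start: joints at [-1.225, 0.332, -0.065, 1.46, 0.022, 1.35, -0.088], TCP at [0.225, 0.583, 0.223] pointing down, gripper open.
Joint ranges: [-2.6, 2.6], [-0.5, 2.12], [-1.47, 1.34], [0.16, 2.42], [-1.27, 4.41], [0.06, 2.06], [-2.6, 2.6]. Speed limits (rad/s): [2.22, 2.22, 2.79, 2.79, 3.14, 3.14, 3.14].

## Interface

Orientations are given as a unit quaternion [x, y, z, w].
In Python, from bench import r, eyes, job gives the robot as it stands. The module is installed in compiled form; this text tells all that it offers.
- The arm moves only by the tool play_rows, never from a script. Its argument "motion" is a list of rows, each a list of 7 numbers: the shift along the tool's x, y, z as a fraction of full scale, then the turn, a rotation vector about the tool's x, y, z as a fraction of full scale, then the opening in per cent of the stroke, from 0 (shut) to 100 (fully open). A call has 1 to 5 rows; each row is the pose to reach, as a shift and turn from the pose commanded when the call began, along the tool's axes at that moment; what a row does not reach only later rows make up. Full scale, the value 1, is 0.2 m for a shift and 90 degrees for a turn. A row lasts 1/8 s, in which the tool goes at most 62.5 mm and 10.7 degrees, less where a joint would pass 70% of its speed; a pose out of reach is approached as far as the arm can. A call with a number of a shift or a turn outside -1 to 1 is refused whole. A call with a gripper value outside its range is refused whole. The fingers move at their own pace and stop on an object; "squeeze" is the grip in N (left out, the last holds). Time passes only in rows, so rows that repeat a pose let the fingers close. It gives the time, the measured TCP pose, the force and the opening at its end, in the units of the state.
- r.read_state(): the state, without advancing time (a new reading comes with each control period).
- eyes.camera(name): name is "scene" or "top"; returns a dict with "image" (384x512x3 uint8, red, green, blue), "mtx" (3x3 intrinsics, pixels), "dist" ([k1, k2, p1, p2, k3] as OpenCV has them; the pictures are not rectified), "R" (3x3) and "t" (3): a world point X has camera coordinates R X + t. Camera axes: x right, y down, z forward; pixel columns grow to the right and rows downward; lengths in m; the calibration is good to about 2 mm. A picture is of the moment at which its call begins. There is no depth.
- job.close_job(): hands the job in, once; it reports no verdict.
Trained networks look in a picture, given as the dict that the camera call returned (one of the last four; its "shot" number tells which), for a name from the list of things; names that differ only in an ending like _2 or _b are one class to them, and where a whole thing is asked for, a point or a joint stands for the part that bears it (a point fixed in the world has none). Each returns a list of dicts, best first, with "p" (0 to 1); they miss things now and then, are a little off and sometimes report something else, mostly with a low value. They report only what shows in the picture. A call takes as long as a camera call. They do not tell look-alikes from the thing itself.
- eyes.regions_of(picture, label): "region" (384x512 bool, what is visible of it) and "xy" ([column, row] in pixels, amid what is visible of it).
- eyes.landmark_of(picture, label): "xy" ([column, row] in pixels: a listed point, or the origin of a listed thing).
The state is a dict: "time": time; "joint_positions": joint angles; "joint_vel": joint speeds; "joint_torque": joint torques, N m; "ee_pos": TCP position; "eef_rot": TCP orientation; "ft_force": force on the tool from outside, world axes, zero at the start; "torque": the same for the moment, N m; "width": finger opening in m.
Only numpy, scipy, OpenCV 4.12 (cv2) and the standard library are available. Lean on these libraries where they do the work, as an engineer would, in place of code of your own. Each camera call takes 0.05 s, during which the arm holds its last target. There are 200 camera calls.

## Task

Take the slide rack by the orange grip on its bail out of the drain tray, bring its bail over the free end of the slide dipper's pin, and push the yellow hook down onto the pin, between the collars, until the pin is fully home and the red safety latch has flipped shut below it; then let go, so that the rack hangs still and level from the pin. Feel for the pin, as its height is not known exactly, and never press on the dipper with more than 35 N. Leave the bottles, jar, beaker and spare rack where they are.

Things in the scene. Friction and masses are not known exactly. Their poses are not given: they have to be found in the camera images.
- rack_grip (a point): Centre of the orange grip block on top of the slide rack, 210 mm above the rack's underside. Block 34 mm along the point's x, 18 mm thick along y (grip these y faces), from its finger guard (44 x 44 mm plate, top 25 mm below this point) up to 25 mm above this point. Axes: z up; x across the hook's slot, along the box's long side; y through the hook, as the pin must lie in it.
- rack: Slide rack, origin at the centre of its underside, axes as rack_grip, 0.14 to 0.26 kg. White box 104 x 60 x 28 mm with slides; over it a 14 mm deep steel bail 104 mm wide; yellow hook under its crossbar, mouth down. The window between box and hook (30 to 117 mm above the underside, 88 mm wide) is open right through along y. Starts upright in a blue tray (rim 14 mm).
- hook_seat (a point): Point in the hook, 154 mm above the rack's underside, 56 mm below rack_grip, same axes: where the pin's axis lies once the pin is fully home at the top of the slot. Slot 16 mm wide in x, hook 16 mm thick in y. The 4 mm thick latch bar lies 21 mm below this point; the flared mouth, about 26 mm wide, 25 to 36 mm below it.
- latch (a joint): Red sprung safety latch across the hook's slot: 0 = shut (level bar), up to 1.45 rad as it swings up into the slot. It opens inward only, and springs shut by itself once the pin is past it (about 4 mm before fully home). Getting the pin past it takes about 5 to 13 N between hook and pin, more than the rack's weight.
- pin_mark (a point): Nominal middle of the dipper's 12 mm steel pin, 212 mm above the bench. z up; the pin lies along y, held by a black head at +y, free end toward -y. The hook goes between two 20 mm aluminium collars (inner faces y = -14 and +14 mm, free end y = -19). x and y are right, but the height-adjustable head is clamped at unmeasured height: the real pin is anywhere from 28 mm lower to 28 mm higher.
- dipper: Slide dipper, fixed cream machine; origin on the bench below pin_mark, same axes. Base y = -80 to +220 mm, 200 mm in x. Glass drip dish under the pin: 136 (x) x 86 mm, rim 22 mm high. Head: front y = +44 mm, 50 mm wide, from 55 mm below to 15 mm above the pin axis. Column: front y = +63, 64 mm wide, 205 high; control box behind it, 145 high. Pin and head do not give.
- stain_a_c (a point): Bystander: amber dropper bottle, black cap, 36 mm diameter, 75 mm high; point at half height.
- stain_b_c (a point): Bystander: amber dropper bottle, blue cap, 36 mm diameter, 75 mm high; point at half height.
- sample_jar_c (a point): Bystander: clear jar, white lid, 56 mm diameter, 65 mm high; point at half height.
- beaker_c (a point): Bystander: glass beaker, 70 mm diameter, 90 mm high; point at half height.
- spare_rack_c (a point): Bystander: empty green slide rack 104 x 60 x 42 mm without bail; point at its centre.
There are look-alikes about, which are no part of the job. What is meant by the rack is not brown or green, and is the larger of those in its own colour.

How it is judged:
On the way, in this order (a step that is already met when the one before it is completed fails the run):
1. the rack is lifted out of its tray (distance of rack from where it was at the start of the episode above 0.03 m and height (world z) of rack above 0.03 m), for 0.1 s.
2. the pin pushes the latch open: the hook is over the pin and the latch is swung in (horizontal distance between hook_seat and pin_mark below 0.013 m and value of joint latch above 0.5 rad and contact force between rack and dipper above 0.5 N), for 0.02 s.
At the end, for the whole second after the job is handed in: The pin is home in the hook and the latch shut (under 0.15 rad): pin axis within 4 mm of the seat's height, seat within 13 mm of the pin mark horizontally, hook along the pin within 0.25 rad, rack tilted under 0.2 rad, bearing on the dipper with over 1 N, at rest (horizontal distance between hook_seat and pin_mark below 0.013 m and value of joint latch below 0.15 rad and z of head_c1 in the frame of hook_seat between -0.004 and 0.004 m and angle between the y axis of hook_seat and the y axis of pin_mark, either way round below 0.25 rad and angle between rack's own z axis and vertical below 0.2 rad and contact force between rack and dipper above 1 N and linear speed of rack below 0.05 m/s); the robot touches nothing.
It fails at once if the rack or the robot presses on the dipper with more than 35 N (contact force between any of rack, the arm, the fingers and dipper above 35 N).
It fails at once if a bystander (bottle, jar, beaker, spare rack) is moved by more than 25 mm (distance of any of stain_a_c, stain_b_c, sample_jar_c, beaker_c, spare_rack_c from where it was at the start of the episode above 0.025 m).
It also fails if it takes over 61 s, if anything falls off the work surface, if the arm or the gripper's body presses on something with over 40 N, if the wrist force passes 120 N, or if a joint passes its speed limit or range.

## Working session

There is one attempt and no reset: what is moved stays moved. The work goes in short steps, Python scripts to look and compute and a tool call to move; the robot and the scene stay as the last step left them, time stands still between calls to the robot, and variables do not carry over. Pictures are saved under pics/ and viewed, about 8 in all and at most 12, crops included, and the job is handed in when it is done.

Besides the shell and the picture viewer there is one more tool, called as a command line: name --pt "numbers of a row" for each row, then --argument value for the rest. play_rows: Moves the arm, as the interface text tells. Shift numbers are shares of 0.2 m and turn numbers shares of 90 degrees, none past 1 either way. Its arguments: {"type":"object","properties":{"motion":{"type":"array","items":{"type":"array","items":{"type":"number"}}},"squeeze":{"type":"number"}},"required":["motion"]}

```bash
mkdir -p pics
cat > h.py <<'E'
import numpy as np, cv2
from bench import r, eyes, job
def px(c,X):
    return cv2.projectPoints(np.array(X,float).reshape(-1,3),cv2.Rodrigues(np.array(c["R"]))[0],np.array(c["t"],float),np.array(c["mtx"]),np.array(c["dist"]))[0].reshape(-1,2)
def ray(c,p):
    u=cv2.undistortPoints(np.array(p,float).reshape(1,1,2),np.array(c["mtx"]),np.array(c["dist"]))[0,0]
    R=np.array(c["R"]);d=R.T@np.array([u[0],u[1],1.]);o=-R.T@np.array(c["t"]);return o,d/np.linalg.norm(d)
def atz(c,p,z):
    o,d=ray(c,p);return o+d*(z-o[2])/d[2]
def tri(c1,p1,c2,p2):
    o1,d1=ray(c1,p1);o2,d2=ray(c2,p2)
    s=np.linalg.lstsq(np.c_[d1,-d2],o2-o1,rcond=None)[0]
    a=o1+d1*s[0];b=o2+d2*s[1];return (a+b)/2,np.linalg.norm(a-b)
def save(n,im,s=1):
    cv2.imwrite("pics/"+n,cv2.cvtColor(cv2.resize(im,None,fx=s,fy=s,interpolation=cv2.INTER_CUBIC),cv2.COLOR_RGB2BGR))
E
python3 - <<'E'
from h import *
np.set_printoptions(precision=3,suppress=True)
s=eyes.camera("scene");t=eyes.camera("top")
save("s0.png",s["image"],1.5);save("t0.png",t["image"],1.5)
for n in ["rack_grip","rack","hook_seat","pin_mark","dipper","stain_a_c","sample_jar_c","beaker_c","spare_rack_c"]:
    for nm,c in (("s",s),("t",t)):
        print(n,nm,[(np.round(d["xy"]),round(d["p"],2)) for d in eyes.landmark_of(c,n)][:5])
for k,v in r.read_state().items(): print(k,np.round(v,3))
E
```

```text
rack_grip s [(array([218., 163.]), 0.87), (array([240., 206.]), 0.86), (array([138., 230.]), 0.79), (array([ 88., 168.]), 0.57)]
rack_grip t [(array([293., 162.]), 0.97), (array([326., 294.]), 0.93), (array([236., 229.]), 0.81), (array([336., 228.]), 0.62)]
rack s [(array([103., 242.]), 0.95), (array([222., 216.]), 0.82), (array([148., 283.]), 0.81), (array([243., 283.]), 0.66), (array([324., 123.]), 0.26)]
rack t [(array([321., 226.]), 0.95), (array([284., 174.]), 0.66), (array([307., 282.]), 0.55)]
hook_seat s [(array([ 97., 190.]), 0.91), (array([221., 180.]), 0.74), (array([240., 229.]), 0.7), (array([142., 245.]), 0.67)]
hook_seat t [(array([330., 227.]), 0.93), (array([322., 292.]), 0.85), (array([296., 167.]), 0.75), (array([236., 225.]), 0.57), (array([226., 126.]), 0.4)]
pin_mark s []
pin_mark t [(array([143., 170.]), 0.82)]
dipper s [(array([315., 192.]), 0.92)]
dipper t [(array([164., 181.]), 0.65)]
stain_a_c s [(array([269., 211.]), 0.6)]
stain_a_c t [(array([219., 188.]), 0.52)]
sample_jar_c s [(array([343., 287.]), 0.83)]
sample_jar_c t [(array([260., 111.]), 0.7), (array([290., 164.]), 0.45)]
beaker_c s [(array([249., 338.]), 0.83)]
beaker_c t [(array([331., 134.]), 0.57)]
spare_rack_c s [(array([182., 336.]), 0.87)]
spare_rack_c t [(array([344., 175.]), 0.63)]
time 1.0
joint_positions [-1.225  0.332 -0.065  1.46   0.022  1.35  -0.089]
joint_vel [ 0.001  0.001 -0.001 -0.001  0.001 -0.    -0.001]
joint_torque [ -0.001 -62.305   0.024 -39.012  -0.061   0.031   0.   ]
ee_pos [0.225 0.583 0.223]
eef_rot [0.183 0.983 0.    0.   ]
ft_force [-0.084  0.477  0.432]
torque [ 0.036 -0.029 -0.02 ]
width 0.087
```

View pics/s0.png

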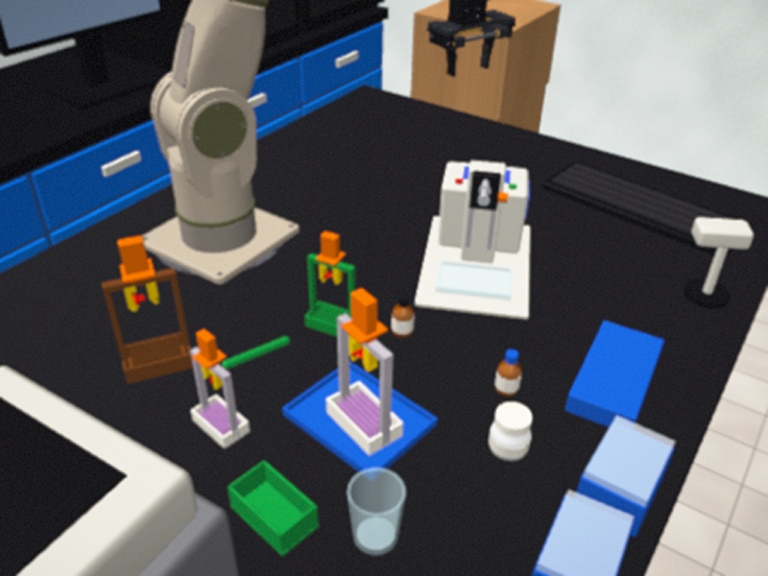

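View pics/t0.png

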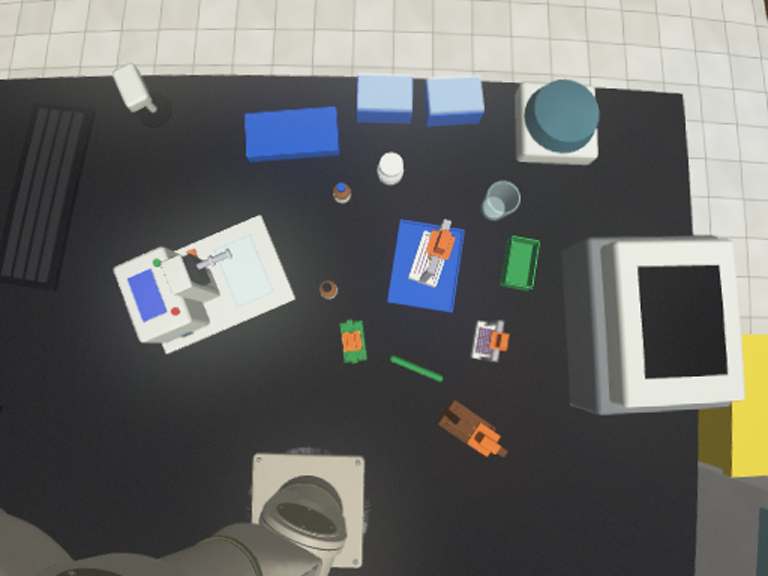

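The look-alikes, in scene pixels (384x512), are brown (88,168), green (218,163), small white (138,230) and large white in the blue tray (240,206; top 293,162). The large white one fits: it isn't brown or green, it's the bigger of the two white ones, and it stands in the blue tray. I'll confirm that in a crop and measure.

Run:
```python
from h import *
np.set_printoptions(precision=4,suppress=True)
s=eyes.camera("scene");t=eyes.camera("top")
A=cv2.resize(s["image"][185:315,180:300],None,fx=4,fy=4,interpolation=cv2.INTER_CUBIC)[:520]
B=cv2.resize(t["image"][140:215,255:315],None,fx=6,fy=6,interpolation=cv2.INTER_CUBIC)[:520]
im=np.zeros((520,480+360,3),np.uint8);im[:A.shape[0],:480]=A;im[:B.shape[0],480:]=B
im=im[:, :800];save("crop.png",im)
C=cv2.resize(t["image"][135:245,70:205],None,fx=5.5,fy=5.5,interpolation=cv2.INTER_CUBIC);save("dip.png",C[:600,:800])
def lm(c,n,near,q=20):
    L=[d for d in eyes.landmark_of(c,n) if np.hypot(*(np.array(d["xy"])-near))<q];return np.array(L[0]["xy"]) if L else None
for n,a,b in (("rack_grip",(240,206),(293,162)),("hook_seat",(240,229),(296,167)),("rack",(243,283),(284,174)),("dipper",(315,192),(164,181))):
    p,q=lm(s,n,a),lm(t,n,b);print(n,p,q,tri(s,p,t,q) if p is not None and q is not None else '')
print("pin top",lm(t,"pin_mark",(143,170)),atz(t,lm(t,"pin_mark",(143,170)),.212))
for n in ["stain_a_c","stain_b_c","sample_jar_c","beaker_c","spare_rack_c"]:
    for d in eyes.landmark_of(t,n)[:3]: print(n,np.round(d["xy"]),round(d["p"],2),atz(t,d["xy"],.035)[:2])
print("cams",ray(s,(256,192))[0],ray(t,(256,192))[0])
```

```text
rack_grip [238.7 205.2] [292.2 161.3] (array([ 0.5245, -0.2401,  0.2145]), np.float64(0.009412890842760247))
hook_seat [240.6 230.7] [290.8 164.1] (array([ 0.5294, -0.2434,  0.1533]), np.float64(0.006051947683970868))
rack [240.1 278.5] [286.5 172.7] (array([ 0.5278, -0.2465,  0.0162]), np.float64(0.0019286452190168965))
dipper [313.1 189.6] [164.1 182.6] (array([0.49  , 0.1469, 0.0025]), np.float64(0.003996122067583369))
pin top [142.5 169.7] [0.4961 0.1578 0.212 ]
stain_a_c [218. 188.] 0.42 [ 0.4715 -0.0295]
stain_b_c [229. 128.] 0.46 [ 0.6634 -0.0584]
sample_jar_c [261. 110.] 0.56 [ 0.726  -0.1611]
beaker_c [332. 135.] 0.67 [ 0.6523 -0.3894]
beaker_c [295. 160.] 0.52 [ 0.5662 -0.2714]
spare_rack_c [344. 173.] 0.65 [ 0.5308 -0.4247]
cams [ 0.951  -0.836   0.7973] [ 0.3512 -0.1122  1.1437]
```

View pics/crop.png

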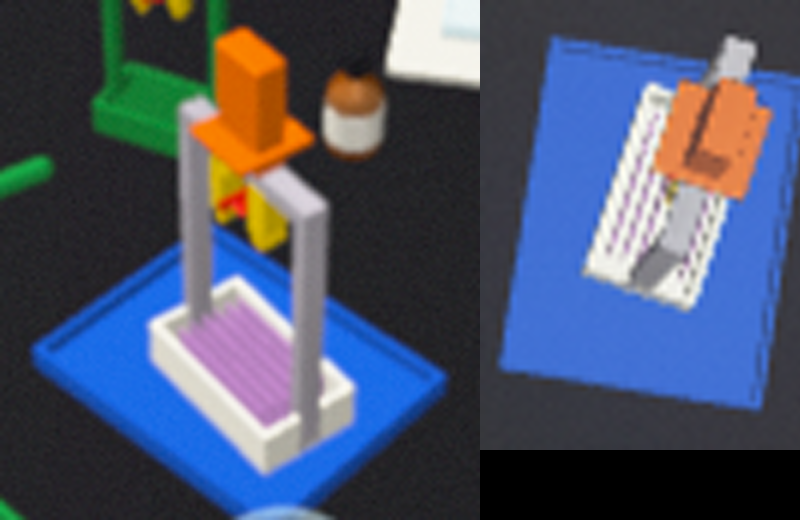

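View pics/dip.png

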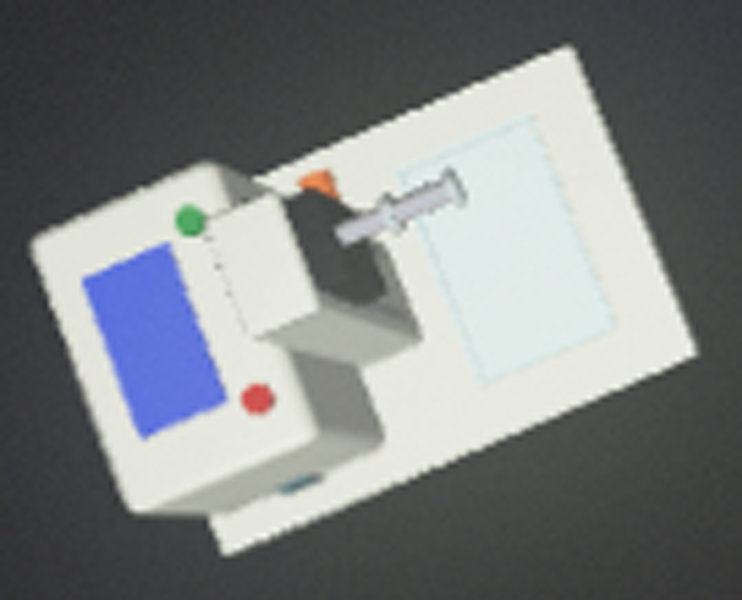

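```bash
cat > fit.py <<'E'
from h import *
from scipy.optimize import least_squares
np.set_printoptions(precision=4,suppress=True)
s=eyes.camera("scene");t=eyes.camera("top")
def tr(p,P):
    c,n=np.cos(p[2]),np.sin(p[2]);P=np.array(P,float);return np.c_[p[0]+c*P[:,0]-n*P[:,1],p[1]+n*P[:,0]+c*P[:,1],P[:,2]]
def un(L,o,f): return (np.array(L,float)+.5)/f-.5+np.array(o)
# rack
X,Y=.052,.030
sA=un([(150,328),(237,280),(355,387),(265,440),(265,472),(215,42),(240,28),(287,62),(260,78)],(180,185),4)
def PA(z0): return [(-X,-Y,.028+z0),(-X,Y,.028+z0),(X,Y,.028+z0),(X,-Y,.028+z0),(X,-Y,z0),(-.017,-.009,.235+z0),(-.017,.009,.235+z0),(.017,.009,.235+z0),(.017,-.009,.235+z0)]
tB=un([(170,85),(105,270),(212,308)],(255,140),6)
def PB(z0): return [(X,Y,.028+z0),(-X,Y,.028+z0),(-X,-Y,.028+z0)]
# scene camera at -y,+x: try both label orders
best=None
for flip in (0,1):
  for k in (0,1):
    pass
def f(p): return np.r_[(px(s,tr(p,PAo(p[3])))-sA).ravel(),(px(t,tr(p,PB(p[3])))-tB).ravel()]
PA0=PA
for name,sg in (("a",(1,1)),("b",(-1,1)),("c",(-1,-1)),("d",(1,-1))):
    PAo=lambda z,sg=sg:[(sg[0]*a,sg[1]*b,c) for a,b,c in PA0(z)]
    q=least_squares(f,[.527,-.245,-.33,.003],loss="soft_l1");print("rack",name,q.x,q.cost)
    if best is None or q.cost<best[0]: best=(q.cost,q.x,f(q.x).reshape(-1,2))
print(best[1],best[2])
# dipper: base corners + collars; params x,y,yaw,thick,pinz
tC=un([(572,44),(697,353),(225,556),(457,188),(392,210)],(70,135),5.5)
def g(p): return (px(t,tr(p,[(sx*.1,-.08,p[3]),(-sx*.1,-.08,p[3]),(-sx*.1,.22,p[3]),(0,-.0165,p[4]),(0,.0165,p[4])]))-tC).ravel()
for sx in (1,-1):
    q=least_squares(g,[.49,.147,1.2,.01,.212]);print("dip",sx,q.x,q.cost,g(q.x))
    if sx==1:D=q.x
for h in (-.028,-.014,0,.014,.028): print(h,px(s,tr(D,[(0,-.0165,.212+h),(0,.0165,.212+h)])).ravel())
u,v=305,95
save("pin.png",s["image"][v:v+60,u-15:u+55],9)
E
python3 fit.py
```

```text
rack a [ 0.5291 -0.2428 -0.2934  0.0011] 2.132633531274476
rack b [ 0.5296 -0.2424 -1.6093 -0.0105] 256.10586156274184
rack c [ 0.53   -0.2433 -0.5425 -0.013 ] 323.8884187885674
rack d [ 0.5242 -0.2512 -0.4855 -0.0014] 193.50975070348022
[ 0.5291 -0.2428 -0.2934  0.0011] [[-0.3445 -0.6692]
 [-0.3616 -0.4364]
 [-0.2228 -0.003 ]
 [ 0.0559  0.1012]
 [-0.0366  1.0349]
 [-0.227   0.0528]
 [ 0.9792  0.12  ]
 [ 0.1746  0.1906]
 [-0.5938 -0.2098]
 [-1.0126 -0.2186]
 [-0.1776 -0.1234]
 [ 0.1795 -0.4789]]
dip 1 [0.4965 0.1526 0.4289 0.0036 0.1896] 0.38901025916529275 [-0.0866 -0.1492  0.3405  0.0446 -0.0066 -0.289  -0.4089 -0.2142  0.1984
  0.5425]
dip -1 [ 0.5461  0.2717  1.3122 -0.6696 -0.2179] 2622.6136051600365 [ 18.5476  35.141  -41.1352 -31.8093  26.9113 -12.6007  -6.407    1.2541
   2.7924   5.3818]
-0.028 [321.6764 135.5548 322.4411 129.1827]
-0.014 [322.2388 130.6943 322.9963 124.3828]
0 [322.8087 125.7666 323.5588 119.518 ]
0.014 [323.3863 120.7704 324.1286 114.5871]
0.028 [323.9716 115.7042 324.706  109.5888]
```

View pics/pin.png

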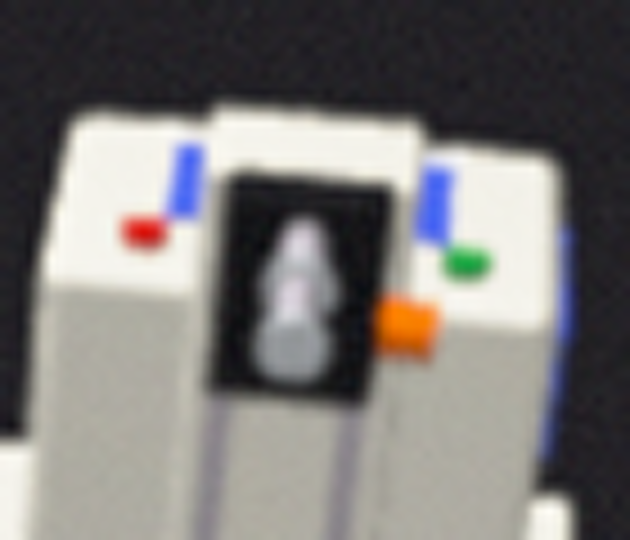

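The pictures show the large white rack in the blue tray, with purple slides and a grip of the same shape as on the smaller white one. The pin end is at scene px (322,133). Top and scene views agree on a pin height of about 0.190 m (22 mm below nominal). I'll move over to the rack now.

play_rows --pt "-0.4 -0.2 -0.35 0 0 0 100" --pt "-0.7 -0.33 -0.35 0 0 0 100" --pt "-0.99 -0.475 -0.35 0 0 0 100" --pt "-0.99 -0.475 -0.35 0 0 0 100" --squeeze 50

```text
time: 2.45
ee_pos: [0.3777, 0.4208, 0.2934]
eef_rot: [0.184, 0.983, 0.0, 0.0]
ft_force: [0.7, 0.9, -0.3]
width: 0.0869
```

play_rows --pt "-0.24 -0.17 0 0 0 0 100" --pt "-0.48 -0.35 0 0 0 0 100" --pt "-0.72 -0.52 0 0 0 0 100" --pt "-0.96 -0.7 0 0 0 0 100"

```text
time: 2.95
ee_pos: [0.5052, 0.2216, 0.2928]
eef_rot: [0.183, 0.983, 0.0, 0.0]
ft_force: [-0.3, 0.3, 0.4]
width: 0.0867
```

play_rows --pt "-0.15 -0.22 0 0 0 0 100" --pt "-0.3 -0.45 0 0 0 0 100" --pt "-0.45 -0.7 0 0 0 0 100" --pt "-0.55 -0.95 0 0 0 -0.024 100" --pt "-0.6 -1.0 0 0 0 -0.048 100"

```text
time: 3.58
ee_pos: [0.544, -0.0112, 0.2931]
eef_rot: [0.149, 0.989, -0.0, 0.001]
ft_force: [0.0, 0.9, 1.1]
width: 0.0871
```

play_rows --pt "-0.07 -0.3 0 0 0 0 100" --pt "-0.14 -0.6 0 0 0 0 100" --pt "-0.21 -0.9 0 0 0 0 100" --pt "-0.27 -1.0 0 0 0 0 100" --pt "-0.27 -1.0 0 0 0 0 100"

```text
time: 4.2
ee_pos: [0.5376, -0.2157, 0.2924]
eef_rot: [0.148, 0.989, -0.0, -0.0]
ft_force: [0.6, 0.4, -0.3]
width: 0.087
```

play_rows --pt "0 -0.14 0.1 0 0 0 100" --pt "0 -0.142 0.2 0 0 0 100" --pt "0 -0.142 0.35 0 0 0 100" --pt "0 -0.142 0.48 0 0 0 100" --pt "0 -0.142 0.48 0 0 0 100"

```text
time: 4.82
ee_pos: [0.5292, -0.2388, 0.195]
eef_rot: [0.145, 0.989, 0.001, -0.002]
ft_force: [0.2, -0.5, 0.8]
width: 0.0871
```

Run:
```python
from h import *
s=eyes.camera("scene");t=eyes.camera("top")
A=cv2.resize(s["image"][160:260,190:290],None,fx=4,fy=4,interpolation=cv2.INTER_CUBIC)
B=cv2.resize(t["image"][110:210,240:340],None,fx=4,fy=4,interpolation=cv2.INTER_CUBIC)
save("g.png",np.hstack([A,B]))
```

```text
(no output)
```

View pics/g.png

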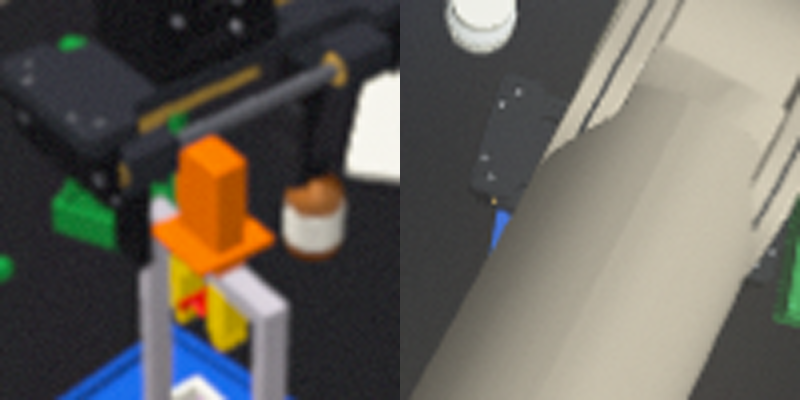

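The block stands between the fingers (at (212,190) in the crop, fingers at x 135 and 320), so I'll close.

play_rows --pt "0 -0.018 0 0 0 0 40" --pt "0 -0.018 0 0 0 0 10" --pt "0 -0.018 0 0 0 0 5" --pt "0 -0.018 0 0 0 0 5" --pt "0 -0.018 0 0 0 0 5"

```text
time: 5.55
ee_pos: [0.5288, -0.2443, 0.1965]
eef_rot: [0.146, 0.989, 0.0, -0.0]
ft_force: [0.6, -0.2, -0.4]
width: 0.045
```

play_rows --pt "0 0 0 0 0 0 5" --pt "0 0 0 0 0 0 5" --pt "0 0 0 0 0 0 5" --pt "0 0 0 0 0 0 5" --pt "0 0 0 0 0 0 5"

```text
time: 6.18
ee_pos: [0.5287, -0.2442, 0.1964]
eef_rot: [0.146, 0.989, 0.0, -0.0]
ft_force: [0.5, 0.7, -1.9]
width: 0.0175
```

play_rows --pt "0 0 -0.1 0 0 0 5" --pt "0 0 -0.2 0 0 0 5" --pt "0 0 -0.4 0 0 0 5" --pt "0 0 -0.55 0 0 0 5" --pt "0 0 -0.55 0 0 0 5"

```text
time: 6.8
ee_pos: [0.5295, -0.2449, 0.3086]
eef_rot: [0.146, 0.989, -0.0, 0.002]
ft_force: [-0.3, -0.1, -1.8]
width: 0.0176
```

play_rows --pt "0.02 0.13 0 0 0 -0.09 5" --pt "0.05 0.26 0 0 0 -0.18 5" --pt "0.07 0.39 0 0 0 -0.27 5" --pt "0.09 0.52 0 0 0 -0.36 5" --pt "0.117 0.645 0 0 0 -0.46 5"

```text
time: 7.42
ee_pos: [0.5433, -0.113, 0.305]
eef_rot: [-0.215, 0.977, 0.0, -0.001]
ft_force: [-0.6, -0.0, -2.5]
width: 0.0177
```

play_rows --pt "0 0 0 0 0 0 5" --pt "0 0 0 0 0 0 5"

```text
time: 7.68
ee_pos: [0.5433, -0.1148, 0.3057]
eef_rot: [-0.212, 0.977, -0.0, -0.001]
ft_force: [0.3, 0.1, -1.8]
width: 0.018
```

play_rows --pt "-0.1 0.15 0 0 0 0 5" --pt "-0.2 0.3 0 0 0 0 5" --pt "-0.3 0.45 0 0 0 0 5" --pt "-0.343 0.563 0 0 0 0 5" --pt "-0.343 0.563 0 0 0 0 5"

```text
time: 8.3
ee_pos: [0.5591, 0.0179, 0.3059]
eef_rot: [-0.213, 0.977, 0.0, -0.0]
ft_force: [0.4, -0.8, -1.7]
width: 0.0178
```

Run:
```python
from h import *
st=r.read_state();print(st["ee_pos"],st["eef_rot"])
s=eyes.camera("scene");t=eyes.camera("top")
A=cv2.resize(s["image"][70:270,230:380],None,fx=3,fy=3,interpolation=cv2.INTER_CUBIC)
B=cv2.resize(t["image"][90:290,100:225],None,fx=2.6,fy=3,interpolation=cv2.INTER_CUBIC)
save("p.png",np.hstack([A,B]))
for n in("rack_grip","hook_seat","rack"):
    print(n,[np.round(d["xy"],1) for d in eyes.landmark_of(s,n) if d["xy"][0]>250][:2])
# predicted
p=st["ee_pos"];print(px(s,[p+np.array([0,0,.015]),p+np.array([0,0,-.041]),p+np.array([0,0,-.195])]))
```

```text
[0.55912013 0.01791027 0.30593823] [-2.13251764e-01  9.76997189e-01  1.71353912e-04 -3.84337369e-04]
rack_grip []
hook_seat [array([321. , 132.6])]
rack [array([316.2, 185.9])]
[[324.87932349 110.60520643]
 [322.22610167 133.47416332]
 [315.69337939 189.56765294]]
```

View pics/p.png

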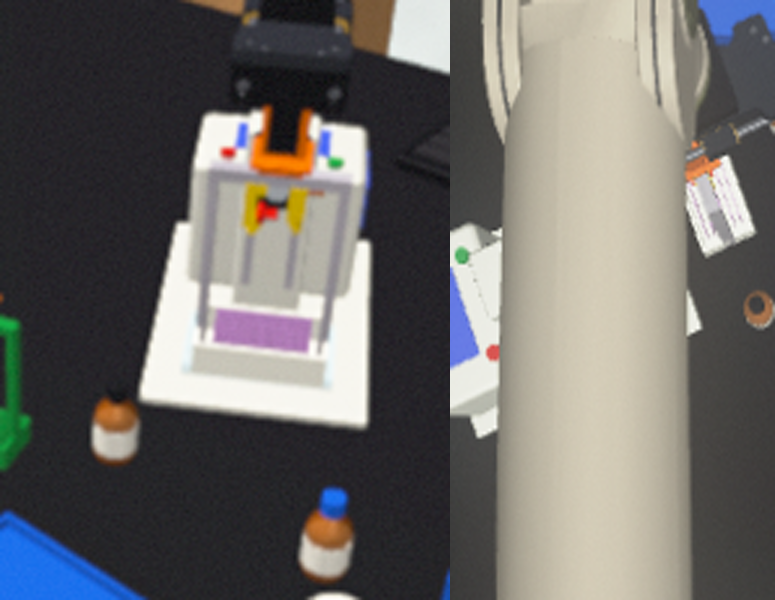

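Run:
```python
from h import *
x,y,a=.4965,.1526,.4289
c,n=np.cos(a),np.sin(a)
w=lambda X,Y,Z:[x+c*X-n*Y,y+n*X+c*Y,Z]
s=eyes.camera("scene")
print(px(s,[w(-.1,-.08,.0036),w(.1,-.08,.0036),w(-.1,-.08,0.012),w(.1,-.08,.012),w(0,-.019,.19)]), "seen 276.5,204 ; 352,212 ; pin end 321.9 133.3")
for k in((276.5,204),(352,212)): 
    p=atz(s,k,.006)[:2]-[x,y]; print(c*p[0]+n*p[1],-n*p[0]+c*p[1])
```

```text
[[275.79668114 202.43763186]
 [351.58158261 211.52663198]
 [275.93657136 199.94891667]
 [352.02820045 209.02685884]
 [321.86175048 133.97864507]] seen 276.5,204 ; 352,212 ; pin end 321.9 133.3
-0.09695678038364572 -0.0893210307168085
0.10080371788337278 -0.0848160100670908
```

play_rows --pt "0.005 0.15 0 0 0 0 5" --pt "0.005 0.3 0 0 0 0 5" --pt "0.005 0.42 0 0 0 0 5" --pt "0.005 0.52 0 0 0 0 5"

```text
time: 9.1
ee_pos: [0.5147, 0.1113, 0.3067]
eef_rot: [-0.213, 0.977, 0.0, 0.0]
ft_force: [0.4, 0.3, -1.3]
width: 0.0176
```

play_rows --pt "0 0.06 0 0 0 0 5" --pt "0 0.12 0 0 0 0 5" --pt "0 0.18 0 0 0 0 5" --pt "0 0.222 0 0 0 0 5" --pt "0 0.222 0 0 0 0 5"

```text
time: 9.72
ee_pos: [0.4964, 0.1519, 0.3065]
eef_rot: [-0.213, 0.977, 0.0, -0.0]
ft_force: [0.4, 0.8, -2.9]
width: 0.0173
```

Run:
```python
from h import *
st=r.read_state();p=np.array(st["ee_pos"]);print(p,st["eef_rot"],st["ft_force"])
d=np.array([.4965,.1526])-p[:2];a=.4289;c,n=np.cos(a),np.sin(a);print("dip dx,dy",c*d[0]+n*d[1],-n*d[0]+c*d[1])
s=eyes.camera("scene");save("q.png",s["image"][80:170,270:375],6)
```

```text
[0.49638594 0.15192213 0.30651204] [-2.13367981e-01  9.76971904e-01  5.76885919e-05 -7.43607829e-06] [ 0.41091152  0.76966003 -2.85148057]
dip dx,dy 0.00038563276921337703 0.000569033470465568
```

View pics/q.png

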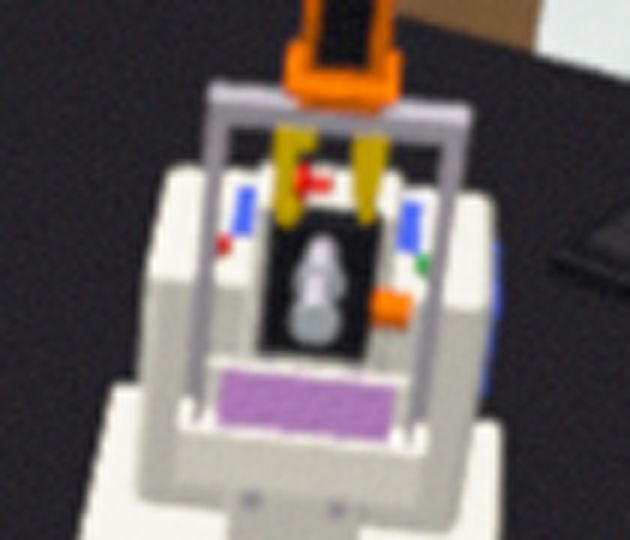

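The hook (columns 287–368 in the crop) is above the pin (col 320, allowing for the camera tilt), and the pin sits in the window between box and hook. Next I'll lower it and feel for contact.

play_rows --pt "0 0 0.03 0 0 0 5" --pt "0 0 0.06 0 0 0 5" --pt "0 0 0.09 0 0 0 5" --pt "0 0 0.12 0 0 0 5"

```text
time: 10.28
ee_pos: [0.4965, 0.1513, 0.282]
eef_rot: [-0.213, 0.977, 0.0, -0.0]
ft_force: [-0.4, -0.7, -1.5]
width: 0.018
```

play_rows --pt "0 0 0.015 0 0 0 5" --pt "0 0 0.03 0 0 0 5" --pt "0 0 0.03 0 0 0 5"

```text
time: 10.65
ee_pos: [0.4965, 0.1514, 0.2764]
eef_rot: [-0.213, 0.977, 0.0, -0.0]
ft_force: [0.4, 0.7, -3.6]
width: 0.0178
```

play_rows --pt "0 0 0.015 0 0 0 5" --pt "0 0 0.03 0 0 0 5" --pt "0 0 0.03 0 0 0 5"

```text
time: 11.02
ee_pos: [0.4964, 0.1514, 0.2703]
eef_rot: [-0.213, 0.977, 0.0, -0.0]
ft_force: [1.2, 0.1, -1.8]
width: 0.0177
```

No collar contact yet, so I'll continue in 2–4 mm steps.

play_rows --pt "0 0 0.01 0 0 0 5" --pt "0 0 0.02 0 0 0 5" --pt "0 0 0.02 0 0 0 5"

```text
time: 11.4
ee_pos: [0.4965, 0.1514, 0.2663]
eef_rot: [-0.213, 0.977, -0.0, -0.0]
ft_force: [0.5, 0.4, -2.2]
width: 0.0179
```

play_rows --pt "0 0 0.01 0 0 0 5" --pt "0 0 0.02 0 0 0 5" --pt "0 0 0.02 0 0 0 5"

```text
time: 11.78
ee_pos: [0.4965, 0.1514, 0.2623]
eef_rot: [-0.213, 0.977, 0.0, -0.0]
ft_force: [-0.6, -0.3, -1.3]
width: 0.0177
```

play_rows --pt "0 0 0.01 0 0 0 5" --pt "0 0 0.01 0 0 0 5"

```text
time: 12.02
ee_pos: [0.4965, 0.1514, 0.2604]
eef_rot: [-0.213, 0.977, 0.0, -0.0]
ft_force: [-0.5, -0.6, -1.5]
width: 0.0179
```

play_rows --pt "0 0 0.01 0 0 0 5" --pt "0 0 0.01 0 0 0 5"

```text
time: 12.28
ee_pos: [0.4966, 0.1514, 0.2589]
eef_rot: [-0.213, 0.977, 0.0, 0.0]
ft_force: [-2.3, -1.1, 2.9]
width: 0.0178
```

Contact came at TCP z ≈ 0.2595, matching a pin height of about 0.190. I'll keep pressing in 2 mm steps.

play_rows --pt "0 0 0.01 0 0 0 5" --pt "0 0 0.01 0 0 0 5"

```text
time: 12.52
ee_pos: [0.4966, 0.1514, 0.2566]
eef_rot: [-0.213, 0.977, 0.0, 0.0]
ft_force: [-1.8, -1.3, 3.7]
width: 0.0178
```

play_rows --pt "0 0 0.01 0 0 0 5" --pt "0 0 0.01 0 0 0 5"

```text
time: 12.78
ee_pos: [0.4968, 0.1515, 0.2546]
eef_rot: [-0.213, 0.977, 0.0, 0.0]
ft_force: [-0.2, -0.6, 4.9]
width: 0.0176
```

play_rows --pt "0 0 0.01 0 0 0 5" --pt "0 0 0.01 0 0 0 5"

```text
time: 13.02
ee_pos: [0.4964, 0.1513, 0.2524]
eef_rot: [-0.213, 0.977, 0.0, -0.0]
ft_force: [-2.3, -0.6, 3.6]
width: 0.0179
```

play_rows --pt "0 0 0.01 0 0 0 5" --pt "0 0 0.02 0 0 0 5"

```text
time: 13.28
ee_pos: [0.4963, 0.1512, 0.2483]
eef_rot: [-0.213, 0.977, -0.0, -0.0]
ft_force: [-2.9, -1.3, 3.5]
width: 0.0176
```

play_rows --pt "0 0 0.01 0 0 0 5" --pt "0 0 0.02 0 0 0 5"

```text
time: 13.52
ee_pos: [0.4962, 0.1512, 0.244]
eef_rot: [-0.213, 0.977, -0.0, -0.001]
ft_force: [-3.0, -1.0, 1.5]
width: 0.0175
```

play_rows --pt "0 0 0.01 0 0 0 5" --pt "0 0 0.02 0 0 0 5"

```text
time: 13.78
ee_pos: [0.4961, 0.1511, 0.2398]
eef_rot: [-0.213, 0.977, -0.0, -0.001]
ft_force: [-5.2, -1.7, -2.4]
width: 0.0179
```

play_rows --pt "0 0 0.01 0 0 0 5" --pt "0 0 0.01 0 0 0 5"

```text
time: 14.02
ee_pos: [0.497, 0.1517, 0.2384]
eef_rot: [-0.213, 0.977, 0.0, 0.001]
ft_force: [0.2, 0.0, -1.3]
width: 0.0176
```

play_rows --pt "0 0 0.01 0 0 0 5" --pt "0 0 0.01 0 0 0 5"

```text
time: 14.28
ee_pos: [0.4967, 0.1515, 0.2365]
eef_rot: [-0.213, 0.977, 0.0, 0.0]
ft_force: [-0.1, -0.3, -1.7]
width: 0.0177
```

The lateral force dropped away at about 0.239, so the latch has sprung shut. That puts home at about 0.234, and I'll go on until the top contact is firm.

play_rows --pt "0 0 0.008 0 0 0 5" --pt "0 0 0.008 0 0 0 5"

```text
time: 14.52
ee_pos: [0.4966, 0.1514, 0.2348]
eef_rot: [-0.213, 0.977, 0.0, -0.0]
ft_force: [-0.8, 0.2, -2.5]
width: 0.0176
```

play_rows --pt "0 0 0.006 0 0 0 5" --pt "0 0 0.006 0 0 0 5"

```text
time: 14.78
ee_pos: [0.4965, 0.1514, 0.2336]
eef_rot: [-0.213, 0.977, 0.0, -0.0]
ft_force: [0.5, 0.0, -2.4]
width: 0.0174
```

play_rows --pt "0 0 0.006 0 0 0 5" --pt "0 0 0.006 0 0 0 5"

```text
time: 15.02
ee_pos: [0.4965, 0.1514, 0.2324]
eef_rot: [-0.213, 0.977, 0.0, -0.0]
ft_force: [-0.9, 0.9, -2.2]
width: 0.0178
```

play_rows --pt "0 0 0.005 0 0 0 5" --pt "0 0 0.005 0 0 0 5"

```text
time: 15.28
ee_pos: [0.4965, 0.1514, 0.2315]
eef_rot: [-0.213, 0.977, 0.0, -0.0]
ft_force: [-0.3, -0.1, -1.6]
width: 0.0174
```

play_rows --pt "0 0 0.004 0 0 0 5" --pt "0 0 0.004 0 0 0 5"

```text
time: 15.52
ee_pos: [0.4966, 0.1514, 0.2308]
eef_rot: [-0.213, 0.977, 0.0, 0.0]
ft_force: [-0.4, -0.7, -0.7]
width: 0.0179
```

play_rows --pt "0 0 0.003 0 0 0 5" --pt "0 0 0.003 0 0 0 5"

```text
time: 15.78
ee_pos: [0.4967, 0.1514, 0.2307]
eef_rot: [-0.213, 0.977, 0.0, 0.0]
ft_force: [-2.5, -0.5, 4.4]
width: 0.0177
```

play_rows --pt "0 0 0.003 0 0 0 5" --pt "0 0 0.003 0 0 0 5"

```text
time: 16.02
ee_pos: [0.4967, 0.1515, 0.2306]
eef_rot: [-0.213, 0.977, 0.0, 0.0]
ft_force: [-4.7, -2.0, 9.1]
width: 0.0179
```

Run:
```python
from h import *
s=eyes.camera("scene");save("home.png",s["image"][85:165,270:375],7)
```

```text
(no output)
```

View pics/home.png

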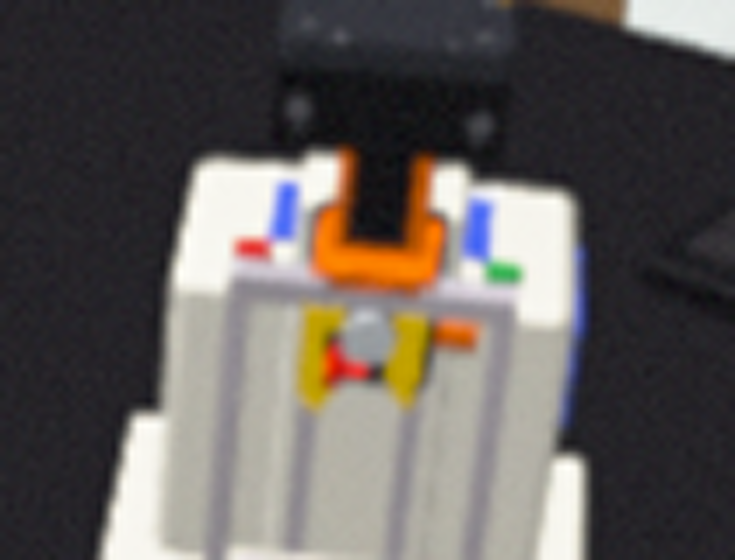

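The pin collar (366,335) is at the top of the slot and the red latch bar (350,365) lies level below it, so it's home. I'll ease off the push and open.

play_rows --pt "0 0 -0.004 0 0 0 5" --pt "0 0 -0.005 0 0 0 5" --pt "0 0 -0.005 0 0 0 30" --pt "0 0 -0.005 0 0 0 50" --pt "0 0 -0.005 0 0 0 60" --squeeze 10

```text
time: 16.7
ee_pos: [0.4965, 0.1513, 0.2303]
eef_rot: [-0.213, 0.977, -0.0, -0.0]
ft_force: [0.0, -0.1, -0.3]
width: 0.0387
```

play_rows --pt "0 0 0 0 0 0 60" --pt "0 0 0 0 0 0 60"

```text
time: 16.95
ee_pos: [0.4966, 0.1514, 0.2305]
eef_rot: [-0.213, 0.977, 0.0, -0.0]
ft_force: [0.5, 1.0, -0.4]
width: 0.051
```

Released. I'll go straight up, then wait for it to settle.

play_rows --pt "0 0 -0.08 0 0 0 60" --pt "0 0 -0.2 0 0 0 60" --pt "0 0 -0.4 0 0 0 60" --pt "0 0 -0.6 0 0 0 60" --pt "0 0 -0.8 0 0 0 60"

```text
time: 17.58
ee_pos: [0.4964, 0.1513, 0.3932]
eef_rot: [-0.213, 0.977, 0.0, 0.001]
ft_force: [0.5, -0.3, 0.5]
width: 0.0521
```

play_rows --pt "0 0 0 0 0 0 60" --pt "0 0 0 0 0 0 60" --pt "0 0 0 0 0 0 60" --pt "0 0 0 0 0 0 60" --pt "0 0 0 0 0 0 60"

```text
time: 18.2
ee_pos: [0.4965, 0.1514, 0.3902]
eef_rot: [-0.213, 0.977, -0.0, -0.0]
ft_force: [-0.1, -0.0, 0.1]
width: 0.0521
```

play_rows --pt "0 0 0 0 0 0 60" --pt "0 0 0 0 0 0 60" --pt "0 0 0 0 0 0 60" --pt "0 0 0 0 0 0 60" --pt "0 0 0 0 0 0 60"

```text
time: 18.82
ee_pos: [0.4966, 0.1514, 0.3905]
eef_rot: [-0.213, 0.977, 0.0, 0.0]
ft_force: [-0.4, 0.7, 0.2]
width: 0.0523
```

Run:
```python
from h import *
s=eyes.camera("scene");im1=s["image"]
for i in range(10): s2=eyes.camera("scene")
d=cv2.absdiff(cv2.GaussianBlur(im1,(5,5),0),cv2.GaussianBlur(s2["image"],(5,5),0))[85:230,270:375];print("max diff",d.max(),d.mean())
save("end.png",s2["image"][70:230,260:380],3.7)
```

```text
max diff 3 0.4407224958949097
```

View pics/end.png

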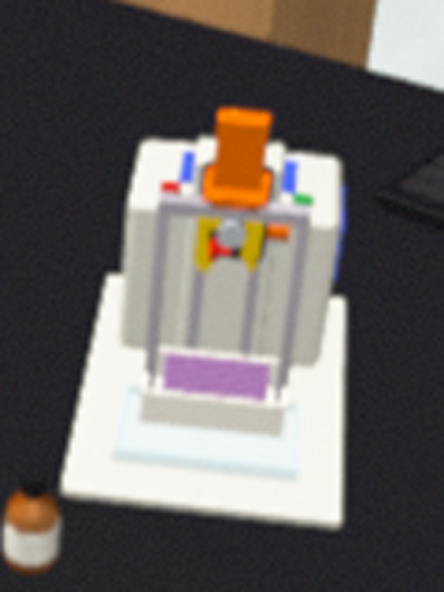

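The rack hangs level and still with the latch shut (red bar at (220,250)), and the gripper is well clear, so I'm handing in.

```bash
python3 -c "
from bench import job
print(job.close_job())"
```

```text
the job is handed in; nothing more can be done
None
```

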